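# Pack the jig gap with shims and hold the jaw shut

## Task

Take shims by their coloured tabs from the wooden rack and stand them upright and side by side in the jig's gap, square and centred between the sprung jaw pad and the welded pressing, until there are enough that the sliding jaw can close firmly on them before it reaches the end of its travel. Then push the jaw by its red post so that the pad squeezes the stack against the pressing, and finish while still holding the post and keeping that pressure on; touch no shim at the end, keep any shim you do not need away from the jig (it may stay in the rack), and leave the magnet and tape measure alone.

Things in the scene. Friction and masses are not known exactly. Their poses are not given: they have to be found in the camera images.
- jig: fixed dark steel base plate of the fit-up jig, 250 x 150 x 12 mm thick (its top is 12 mm over the worktop; it reaches from x = -137 to +113 mm, y = +-75 mm). Origin on the worktop level, under the face of the jaw pad when the jaw is fully open. +x points from the jaw to the pressing (the closing direction), z up. Shims stand on its top, between pad and pressing.
- jaw: blue sliding jaw block with an upright red post, 22 x 22 mm, whose top is 78 mm and the block's top 33 mm above the base plate; origin on the base plate's top level, on the post's centre line, 95 mm behind (-x) the pad's face. Slides along the jig's +x by 0 to 20 mm and is then at its end stop; at the start it is fully open (origin at jig x = -95 mm); a weak return spring (2 to 4 N) opens it again when let go. The jaw pad is carried on it.
- jaw_grip (a point): point on the red post's centre line, 62 mm above the base plate's top, where to grip it (16 mm under its top); moves with the jaw
- jaw_pad: steel pressure pad, 60 mm wide, 12 mm thick, from 4 to 60 mm above the base plate, sprung on the front of the jaw; origin at its front face (towards +x), at base plate level. It gives by up to 16 mm relative to the jaw (jig -x): 2 N at first touch and 2 N more per mm (the stack loses up to 8 N of that to friction on the base plate). Relaxed, it is 95 mm ahead of the jaw's origin.
- back_stop: fixed blue back stop on the base plate, with the welded pressing (grey-brown folded sheet, 160 mm long, 62 mm high, its rear and the blue stop reach 83 mm ahead of the front face) carried on it; origin at the pressing's flat front face, at the base plate's top level; axes as the jig's. The pressing's highest part is 66 mm over the base plate. The origin's x in the jig's frame is the open gap from the pad's face to the pressing, 27 to 41 mm depending on the start.
- rack: fixed wooden rack, 98 x 134 x 32 mm, with three upright slots along its y, 26.5 mm apart, 12 mm wide, 24 mm deep, floor 8 mm over the worktop; origin at the centre of its underside. At the start one shim stands in each slot, in any order, with axes as the rack's.
- shim_yellow: loose shim, 90 g or so: white plastic plate 10 mm thick (its x), 112 mm wide (y), 68 mm high (z), with a yellow tab on its top edge, 10 mm thick, 22 mm wide in y, from z = 68 to 110 mm, centred at y = +44 mm (left end, seen along +x). Origin at the centre of its lower edge. The tabs of the three stand beside one another, not behind one another, when they stack the same way round.
- shim_yellow_tab (a point): grip point in the yellow tab, 96 mm above the shim's lower edge, 14 mm under the tab's top; pinch across the 10 mm thickness. Fingertips kept above 68 mm clear the shoulders of the other shims and the pressing
- shim_green: loose shim, 90 g or so: white plastic plate 10 mm thick (its x), 112 mm wide (y), 68 mm high (z), with a green tab on its top edge, 10 mm thick, 22 mm wide in y, from z = 68 to 110 mm, centred at y = 0 (middle). Origin at the centre of its lower edge. The tabs of the three stand beside one another, not behind one another, when they stack the same way round.
- shim_green_tab (a point): grip point in the green tab, 96 mm above the shim's lower edge, 14 mm under the tab's top; pinch across the 10 mm thickness. Fingertips kept above 68 mm clear the shoulders of the other shims and the pressing
- shim_blue: loose shim, 90 g or so: white plastic plate 10 mm thick (its x), 112 mm wide (y), 68 mm high (z), with a blue tab on its top edge, 10 mm thick, 22 mm wide in y, from z = 68 to 110 mm, centred at y = -44 mm (right end). Origin at the centre of its lower edge. The tabs of the three stand beside one another, not behind one another, when they stack the same way round.
- shim_blue_tab (a point): grip point in the blue tab, 96 mm above the shim's lower edge, 14 mm under the tab's top; pinch across the 10 mm thickness. Fingertips kept above 68 mm clear the shoulders of the other shims and the pressing
- weld_magnet: bystander: orange welding magnet, 34 x 93 x 78 mm, origin at the centre of its underside; leave alone
- tape_measure: bystander: yellow tape measure, 35 x 70 x 60 mm, origin at the centre of its underside; leave alone
Not all that is in view belongs to the job. What is shaped like the shim_green but black, orange or purple is not meant.

How it is judged:
By the outcome, as a careful person would: the job done as asked, in the order asked, and still so for the second after the job is handed in, while the arm keeps its last pose, push and grip.
It also fails if it takes over 72 s, if anything falls off the work surface, if the arm or the gripper's body presses on something with over 40 N, if the wrist force passes 120 N, or if a joint passes its speed limit or range.

## Robot

A 6-joint arm with a two-finger parallel gripper is mounted at the origin on the work surface; the furniture and walls round the work are solid. World frame = base frame: x ahead of the robot, y to its left, z up, the work surface at z = 0. Lengths are in m, angles in rad, forces in N, time in s.
With the tool pointing down it reaches from about 0.35 to 0.975 m from the base axis. Payload 4.9 kg.
Tool frame: the origin (TCP) lies on the mounting face of the last link; the fingertips stand 173 mm ahead of it and the grasp point (between the pads) lies 155 mm ahead of it; z points along the fingers, y is the line along which they close (so a half turn about z gives the same grasp; the last joint's range is limited). The gripper opens to 85 mm and grips with 20 to 120 N. Pads are 22 mm wide; open, the fingers measure 114 mm over their backs; the gripper's body (76 mm by 85 mm) begins 54 mm behind the grasp point. The pads swing forward as they close: fully open they stand 13 mm farther back than shut.
Start: joints at [-1.438, 0.053, 1.613, -0, 1.476, -0.119], TCP at [0.156, -0.605, 0.405] pointing down, gripper open.
Joint ranges: [-3.01, 3.01], [-1.01, 2.22], [0.06, 2.58], [-1.02, 4.17], [0.09, 2.62], [-3.14, 3.14]. Speed limits (rad/s): [2.57, 2.57, 3.14, 3.14, 3.14, 3.14].

## Interface

Orientations are given as a rotation vector (axis times angle).
In Python, from station import monitor, eyes, finish_job gives the robot as it stands. The module is installed in compiled form; this text tells all that it offers.
- The arm moves only by the tool step_arm, never from a script. Its argument "commands" is a list of rows, each a list of 3 entries, a list of its own where there are three numbers: the opening in per cent of the stroke, from 0 (shut) to 100 (fully open), then the shift along the tool's x, y, z in mm, then the turn about the tool's z in degrees. In form: [[hand, [x, y, z], yaw], ...]. A call has 1 to 12 rows; each row is the pose to reach, as a shift and turn from the pose commanded when the call began, along the tool's axes at that moment; what a row does not reach only later rows make up. A row lasts 1/8 s, in which the tool goes at most 62.5 mm and 10.7 degrees, less where a joint would pass 70% of its speed; a pose out of reach is approached as far as the arm can. A call with a gripper value outside its range is refused whole. The fingers move at their own pace and stop on an object; "squeeze" is the grip in N (left out, the last holds). Time passes only in rows, so rows that repeat a pose let the fingers close. It gives the time, the measured TCP pose, the force, the opening and the grip force at its end, in the units of the state.
- monitor.get_obs(): the state, without advancing time (a new reading comes with each control period).
- eyes.get_image(name): name is "scene" or "side" or "wrist"; returns the picture (384x512x3 uint8, red, green, blue); there is no depth.
- eyes.camera_info(name): a dict with "camera_matrix" (3x3 intrinsics, pixels), "extrinsics" (4x4, takes a point from camera to world coordinates). Camera axes: x right, y down, z forward; pixel columns grow to the right and rows downward; lengths in m; the calibration is good to about 2 mm. A picture is of the moment at which its call begins: read the wrist's pose just before it. camera_info takes no time and is no camera call; for the wrist camera it gives the pose at the moment of the call.
- finish_job(): hands the job in; it is judged then, once.
The state is a dict: "t": time; "q": joint angles; "dq": joint speeds; "effort": joint torques, N m; "tool_pos": TCP position; "tool_rot": TCP orientation; "contact_force": force on the tool from outside, world axes, zero at the start; "wrist_torque": the same for the moment, N m; "opening": finger opening in m; "grip_force": force on a finger pad.
Only numpy, scipy, OpenCV 4.12 (cv2) and the standard library are available. Lean on these libraries where they do the work, as an engineer would, in place of code of your own. Each camera call takes 0.05 s, during which the arm holds its last target. There are 200 camera calls.

## Working session

There is one attempt and no reset: what is moved stays moved. The work goes in short steps, Python scripts to look and compute and a tool call to move; the robot and the scene stay as the last step left them, time stands still between calls to the robot, and variables do not carry over. Pictures are saved under pics/ and viewed, at most 10 in all, crops included, and the job is handed in when it is done.

Besides the shell and the picture viewer there is one more tool, called after "Request:" in YAML: its name, and indented under it one key for each argument. step_arm: Moves the arm, as the interface text tells. Its arguments: {"type":"object","properties":{"commands":{"type":"array"},"squeeze":{"type":"number"}},"required":["commands"]}

```bash
mkdir -p pics
cat > h.py <<'E'
import numpy as np, cv2
from station import monitor, eyes, finish_job
def snap(n,f):
    im=eyes.get_image(n); cv2.imwrite('pics/'+f+'.png',im[:,:,::-1]); return im
def ray(n,u,v,z,info=None):
    i=info or eyes.camera_info(n);K=np.array(i['camera_matrix']);T=np.array(i['extrinsics'])
    d=T[:3,:3]@np.linalg.solve(K,[u,v,1.]);o=T[:3,3];return o+d*(z-o[2])/d[2]
def proj(n,P,info=None):
    i=info or eyes.camera_info(n);K=np.array(i['camera_matrix']);T=np.array(i['extrinsics'])
    P=np.atleast_2d(P);c=(P-T[:3,3])@T[:3,:3];p=c@K.T;return p[:,:2]/p[:,2:]
E
python3 - <<'E'
from h import *
a=snap('scene','s0');b=snap('side','d0');c=snap('wrist','w0')
for f,im in (('s',a),('d',b)):
    pass
top=np.hstack([a,b]);top=cv2.resize(top,(800,300))
for n in('scene','side','wrist'):
    i=eyes.camera_info(n);print(n,np.round(i['camera_matrix'],1).tolist(),np.round(i['extrinsics'],3).tolist())
print(monitor.get_obs())
for f,im in(('s',a),('d',b)): cv2.imwrite(f'pics/{f}0b.png',cv2.resize(im,(800,600),interpolation=cv2.INTER_CUBIC)[:,:,::-1])
E
```

```text
scene [[454.6, 0.0, 256.7], [0.0, 454.6, 191.6], [0.0, 0.0, 1.0]] [[-0.466, -0.597, 0.653, -0.433], [-0.885, 0.296, -0.36, 0.477], [0.021, -0.746, -0.666, 1.054], [0.0, 0.0, 0.0, 1.0]]
side [[469.4, 0.0, 253.5], [0.0, 469.4, 190.3], [0.0, 0.0, 1.0]] [[-0.966, -0.167, 0.198, 0.269], [-0.258, 0.561, -0.786, 1.012], [0.021, -0.81, -0.585, 0.857], [0.0, 0.0, 0.0, 1.0]]
wrist [[332.3, 0.0, 255.2], [0.0, 332.3, 189.9], [0.0, 0.0, 1.0]] [[0.249, -0.916, -0.314, 0.238], [-0.968, -0.236, -0.08, -0.585], [-0.001, 0.324, -0.946, 0.373], [0.0, 0.0, 0.0, 1.0]]
{'t': 0.15, 'q': array([-1.43799544e+00,  5.32180228e-02,  1.61398277e+00,  4.89942904e-06,
        1.47600006e+00, -1.19017299e-01]), 'dq': array([ 8.79270228e-04, -1.51188659e-03, -3.94710860e-03,  5.75432795e-04,
        9.26571089e-05, -4.07057778e-04]), 'effort': array([ 2.14196930e-04, -3.94244242e+01, -3.70722699e+01, -1.44729997e-04,
        4.67736740e-03, -1.82566060e-05]), 'tool_pos': array([ 0.15569055, -0.6050799 ,  0.40373478]), 'tool_rot': array([-3.11512817e+00, -3.94308106e-01,  9.74396734e-06]), 'contact_force': array([-0.79661124,  0.14974376, -0.91888434]), 'wrist_torque': array([-0.05414928,  0.00799329, -0.00216398]), 'grip_force': 0.0, 'opening': 0.08533380446425601}
```

View pics/s0b.png

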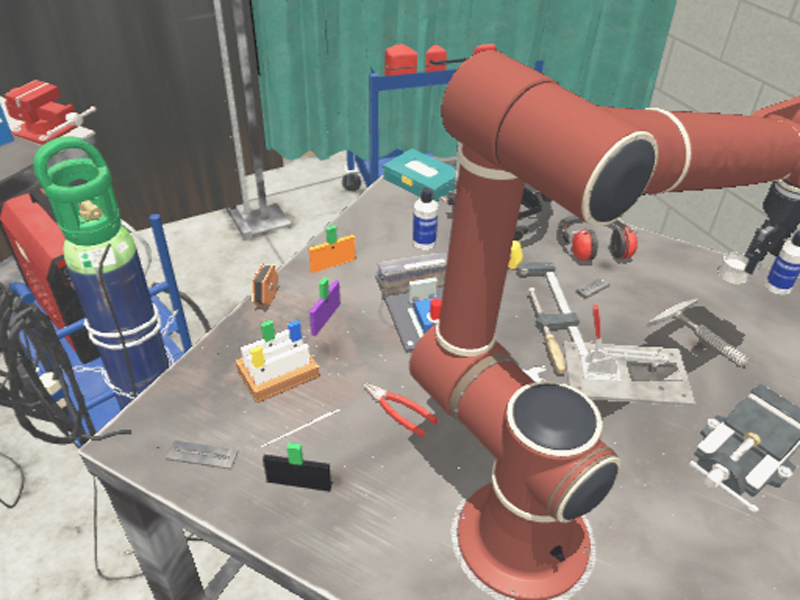

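View pics/d0b.png

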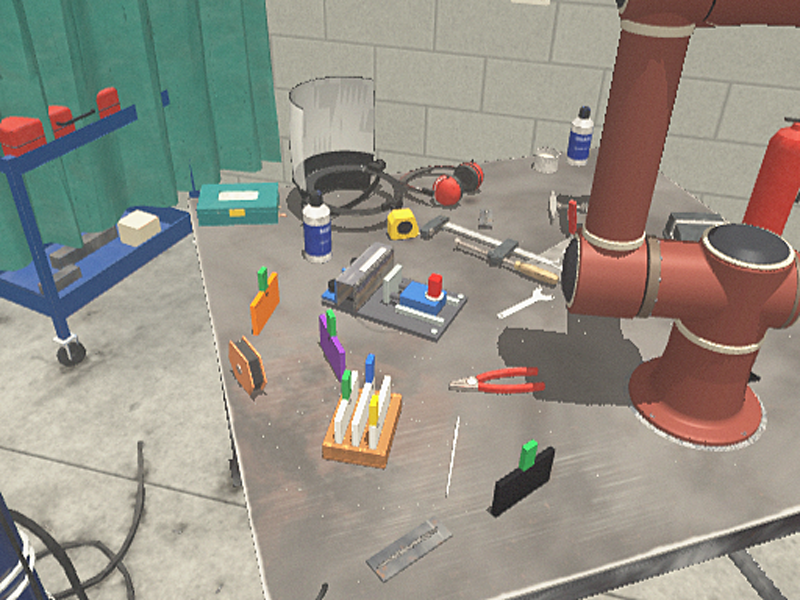

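The scene view shows the rack near (278,365), partly hiding the jig. In the side view (800 px scale) the rack is at about (362,430), with green, blue and yellow tabs at (346,384), (370,368) and (375,410). The jig is at about (395,295), with its red post at (435,288) and the pressing at (366,278). The decoys and bystanders stand clear of these.

Run:
```python
from h import *
s=512/800
def r(u,v,z): return np.round(ray('side',u*s,v*s,z),3)
for n,u,v,z in [('rack tl',325,443,.032),('rack tr',388,455,.032),('rack br',402,393,.032),
 ('jig right',467,295,.012),('jig bottom',435,336,.012),('post top',435,276,.09),('press top l',336,277,.078),('press top front far',393,255,.078),('press fr near', 362,287,.078),
 ('ytab',375,397,.118),('gtab',346,371,.118),('btab',370,355,.118),('purple',331,311,.11),('magnet',247,365,.04),('tape',401,225,.03)]: print(n,r(u,v,z))
im=cv2.imread('pics/d0.png')[150:300,195:325]
cv2.imwrite('pics/d0c.png',cv2.resize(im,None,fx=4,fy=4,interpolation=cv2.INTER_CUBIC))
```

```text
rack tl [0.554 0.295 0.032]
rack tr [0.457 0.292 0.032]
rack br [0.47  0.157 0.032]
jig right [ 0.422 -0.172  0.012]
jig bottom [ 0.455 -0.027  0.012]
post top [ 0.477 -0.105  0.09 ]
press top l [ 0.658 -0.066  0.078]
press top front far [ 0.575 -0.171  0.078]
press fr near [ 0.602 -0.049  0.078]
ytab [0.485 0.265 0.118]
gtab [0.543 0.224 0.118]
btab [0.519 0.178 0.118]
purple [0.617 0.078 0.11 ]
magnet [0.735 0.173 0.04 ]
tape [ 0.61  -0.369  0.03 ]
```

View pics/d0c.png

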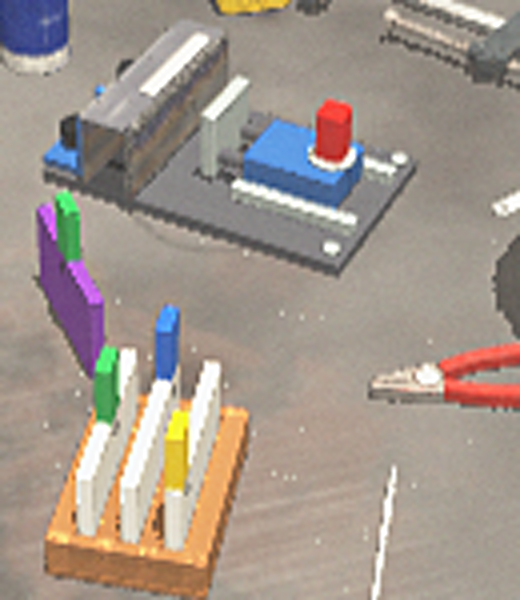

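The enlarged crop confirms the layout: the rack shims run green, blue, yellow from far to near the base, and yellow is at the +y end. The jig is yawed about -13° and the rack about +5°. Next I'll move the wrist camera over the jig.

Request:
step_arm:
  commands:
    - [100,[46,-33,0],-5]
    - [100,[92,-66,0],-10]
    - [100,[139,-100,0],-15]
    - [100,[185,-133,0],-21]
    - [100,[232,-166,0],-26]
    - [100,[278,-200,0],-31]
    - [100,[325,-233,0],-36]
    - [100,[371,-266,0],-42]
    - [100,[418,-300,0],-47]
    - [100,[464,-333,0],-52]
    - [100,[510,-366,0],-58]
    - [100,[557,-399,0],-62.6]

```text
t: 1.65
tool_pos: [0.5966, -0.0784, 0.4044]
tool_rot: [-2.455, -1.96, 0.0]
contact_force: [-0.1, -0.6, 0.1]
opening: 0.0855
grip_force: 0.0
```

Run:
```python
from h import *
import pickle
print(monitor.get_obs()['tool_pos'],monitor.get_obs()['tool_rot'],np.linalg.norm(monitor.get_obs()['dq']))
pickle.dump(eyes.camera_info('wrist'),open('w1.pkl','wb'))
a=snap('wrist','w1');cv2.imwrite('pics/w1b.png',cv2.resize(a,(800,600),interpolation=cv2.INTER_CUBIC)[:,:,::-1])
```

```text
[ 0.59661895 -0.07838088  0.40440837] [-2.45526354e+00 -1.95980470e+00  4.69305110e-04] 1.071509415170676
```

View pics/w1b.png

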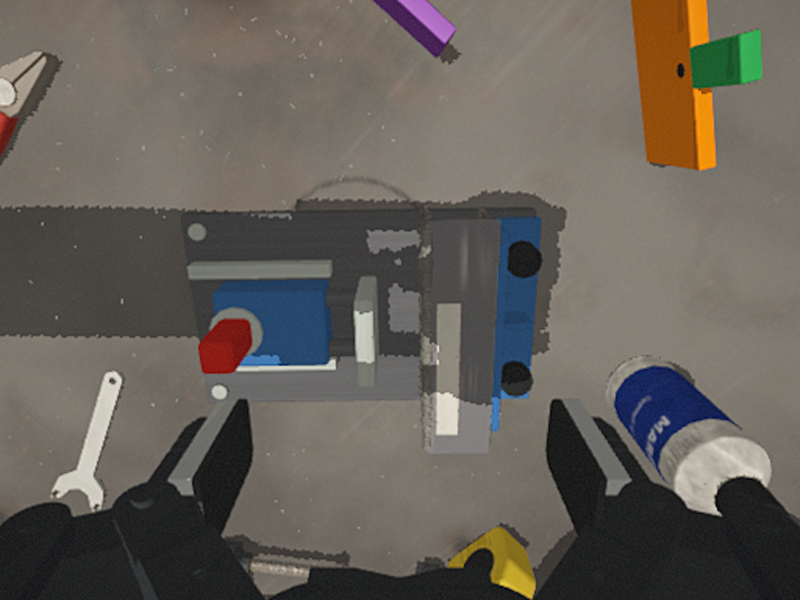

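The wrist view shows the jig clearly: red post at (225,345), pad at about (366,330), pressing front edge at about x=425, and plate corners near (184,212) and (205,400). I'll enlarge it for the gap.

Run:
```python
from h import *
im=cv2.imread('pics/w1.png')[125:295,115:360]
cv2.imwrite('pics/w1c.png',cv2.resize(im,None,fx=3.2,fy=3.2,interpolation=cv2.INTER_CUBIC))
```

```text
(no output)
```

View pics/w1c.png

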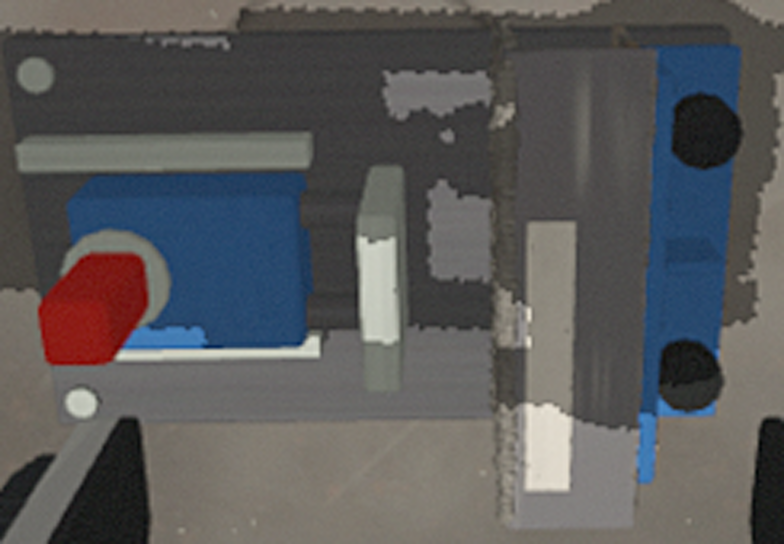

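```bash
cat > fit.py <<'E'
from h import *
import pickle
from scipy.optimize import least_squares
info=pickle.load(open('w1.pkl','rb'))
def jw(p,P):
    c,s=np.cos(p[2]),np.sin(p[2]);P=np.array(P,float)
    return np.c_[p[0]+c*P[:,0]-s*P[:,1],p[1]+s*P[:,0]+c*P[:,1],P[:,2]]
fx=[(8,38,-.137,.075,.012),(62,422,-.137,-.075,.012),(357,240,-.012,None,.072),(362,340,-.012,None,.072),
    (406,240,0,None,.016),(403,340,0,None,.016)]
E
python3 - <<'E'
from fit import *
def cp(p,P): return (proj('wrist',jw(p,P),info)-[115,125])*3.2
def res(p):
    r=[]
    a=cp(p,[(-.137,.075,.012),(-.137,-.075,.012)]);r+=list((a-[[8,38],[62,422]]).ravel())
    def line(x,z,y,u,v): # column at row v
        q=cp(p,[(x,-.09,z),(x,.09,z)]);t=(v-q[0,1])/(q[1,1]-q[0,1]);return (q[0]+t*(q[1]-q[0]))[0]-u
    r+=[line(-.012,.072,0,357,240),line(-.012,.072,0,361,340),line(0,.016,0,406,240),line(0,.016,0,403,340)]
    r+=[line(p[3],.074,0,515,70),line(p[3],.074,0,513,510),line(p[3],.012,0,492,150),line(p[3],.012,0,492,380)]
    a=cp(p,[(-.106,-.011,.09)]);r+=list((a-[[47,362]]).ravel())
    return np.array(r)
f=least_squares(res,[.572,-.13,-.22,.034]);print(np.round(f.x,4),np.degrees(f.x[2]));print(np.round(f.fun,1))
p=f.x
print('post',np.round(jw(p,[(-.095,0,.074)]),4))
big=cv2.resize(cv2.imread('pics/w1.png')[125:295,115:360],None,fx=3.2,fy=3.2,interpolation=cv2.INTER_CUBIC)
def box(x0,x1,y0,y1,z0,z1,c):
    for z in(z0,z1):
        cv2.polylines(big,[np.int32(cp(p,[(x0,y0,z),(x1,y0,z),(x1,y1,z),(x0,y1,z)]))],True,c,1)
box(-.012,0,-.03,.03,.016,.072,(0,255,0));box(-.106,-.084,-.011,.011,.045,.09,(255,255,0));box(p[3],p[3]+.04,-.08,.08,.012,.074,(0,255,255));box(-.137,.113,-.075,.075,.012,.012,(255,0,255))
cv2.imwrite('pics/w1o.png',big)
E
```

```text
[ 0.5719 -0.1268 -0.2166  0.0329] -12.412794359339985
[-6.1 -3.6 -4.6  0.3  3.1  2.7  1.9  7.  -4.1 -7.6  7.9  5.7 -4.1  5.2]
post [[ 0.4791 -0.1064  0.074 ]]
```

View pics/w1o.png

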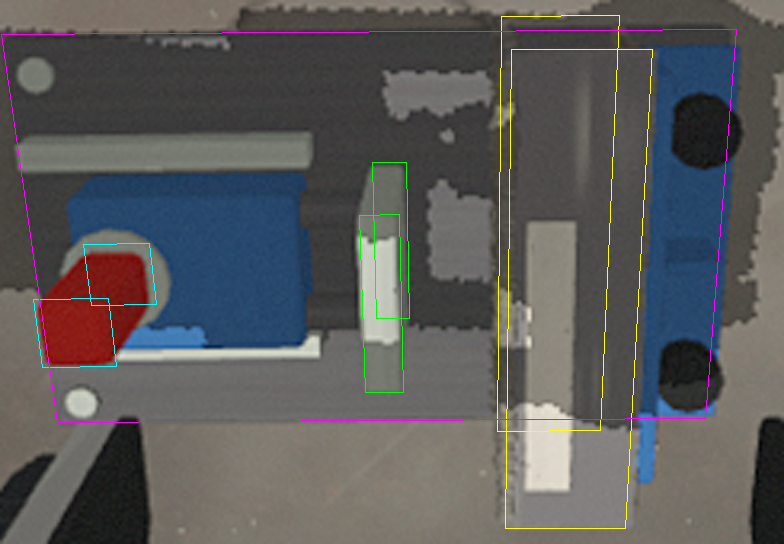

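The overlay fits to about 1.5 mm. Jig origin is about (0.572,-0.127) with yaw -12.4°, and the gap is about 31–34 mm, so two shims look right (about 12 mm to contact). Next I'll look at the rack from close by.

Request:
step_arm:
  commands:
    - [100,[51,-25,4],-4]
    - [100,[102,-50,8],-8]
    - [100,[152,-75,12],-12]
    - [100,[203,-100,16],-15]
    - [100,[253,-125,20],-18]
    - [100,[253,-125,20],-18]
    - [100,[253,-125,20],-18]

```text
t: 2.58
tool_pos: [0.5307, 0.1944, 0.3844]
tool_rot: [2.122, 2.317, -0.001]
contact_force: [0.3, -0.6, 0.1]
opening: 0.0855
grip_force: 0.0
```

Run:
```python
from h import *
import pickle
o=monitor.get_obs();print(o['tool_pos'],o['tool_rot'],np.linalg.norm(o['dq']))
pickle.dump(eyes.camera_info('wrist'),open('w2.pkl','wb'))
a=snap('wrist','w2');cv2.imwrite('pics/w2b.png',cv2.resize(a,(800,600),interpolation=cv2.INTER_CUBIC)[:,:,::-1])
```

```text
[0.53067668 0.1943958  0.38444071] [ 2.12162749e+00  2.31680385e+00 -1.04906984e-03] 0.02663454496791779
```

View pics/w2b.png

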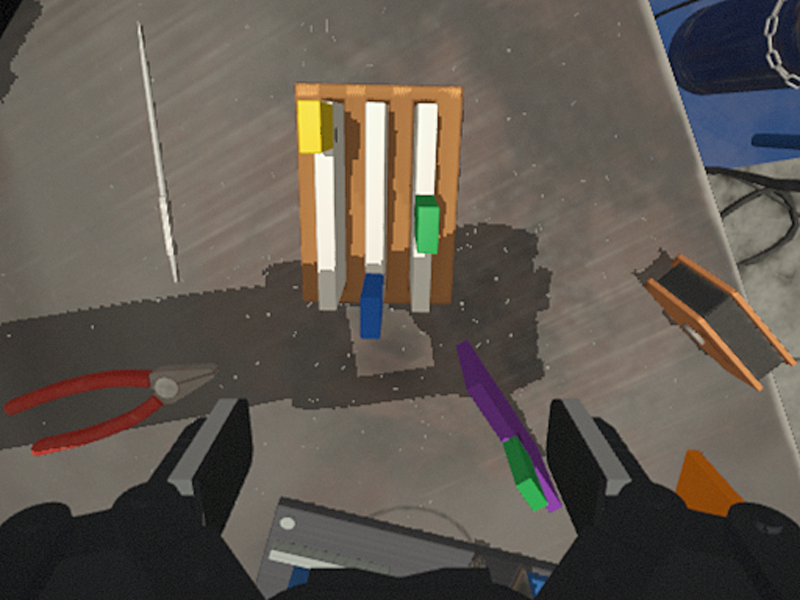

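The wrist view shows the rack from above. Tab-top centres are yellow (310,127), blue (371,312) and green (428,230). Rack top corners are (297,86), (462,88), (452,303) and (303,303).

Run:
```python
from h import *
import pickle
I=pickle.load(open('w2.pkl','rb'));s=.64
R=lambda u,v,z:ray('',u*s,v*s,z,I)
y,b,g=[R(*c,.118) for c in((310,127),(371,312),(428,230))]
print('tabs',y,b,g)
c=[R(*c,.032) for c in((297,91),(462,91),(452,303),(303,303))]
print('rack',np.round(c,4),np.mean(c,0));d=c[1]-c[2]
print([np.degrees(np.arctan2(*(c[i]-c[j])[[1,0]])) for i,j in((1,0),(2,3),)],[np.degrees(np.arctan2(*(c[i]-c[j])[[1,0]]))-90 for i,j in((0,3),(1,2))])
# tab model fit: centre, yaw
from scipy.optimize import least_squares
def m(p):
    C,S=np.cos(p[2]),np.sin(p[2]);return [np.array(p[:2])+[C*x-S*w,S*x+C*w] for x,w in((-.0265,.044),(0,-.044),(.0265,0))]
f=least_squares(lambda p:np.ravel(m(p))-np.r_[y[:2],b[:2],g[:2]],[.514,.224,.09]);print(f.x,np.degrees(f.x[2]),f.fun,m(f.x))
```

```text
tabs [0.48664175 0.26992469 0.118     ] [0.51886816 0.18724122 0.118     ] [0.54210542 0.22967548 0.118     ]
rack [[0.4646 0.2866 0.032 ]
 [0.5594 0.2949 0.032 ]
 [0.5693 0.1656 0.032 ]
 [0.4717 0.1569 0.032 ]] [0.51625475 0.22600214 0.032     ]
[np.float64(5.036980121797244), np.float64(5.065755240416924)] [np.float64(3.1441404281020056), np.float64(4.401809677963399)]
[0.51587178 0.22894713 0.06868011] 3.9350801838729472 [-2.27043979e-04  1.10011813e-03  2.31685851e-05 -2.19035968e-03
  2.03875394e-04  1.09024155e-03] [array([0.4864147, 0.2710248]), array([0.51889132, 0.18505086]), array([0.5423093 , 0.23076572])]
```

Request:
step_arm:
  commands:
    - [60,[17,7,30],0.8]
    - [50,[33.5,14.3,60],0.8]
    - [50,[33.5,14.3,95],0.8]
    - [50,[33.5,14.3,125.5],0.8]
    - [50,[33.5,14.3,125.5],0.8]
    - [0,[33.5,14.3,125.5],0.8]
    - [0,[33.5,14.3,125.5],0.8]
    - [0,[33.5,14.3,125.5],0.8]
    - [0,[33.5,14.3,125.5],0.8]
  squeeze: 60

```text
t: 3.75
tool_pos: [0.5424, 0.2291, 0.2615]
tool_rot: [2.138, 2.301, 0.001]
contact_force: [-4.6, -1.9, 5.9]
opening: 0.0092
grip_force: 58.5
```

Request:
step_arm:
  commands:
    - [0,[0,0,-30],0]
    - [0,[0,0,-75],0]
    - [0,[0,0,-120],0]
    - [0,[-40,3,-120],2]
    - [0,[-95,7,-120],4.5]
    - [0,[-150,11,-120],7]
    - [0,[-205,15,-120],10]
    - [0,[-260,19,-120],12.5]
    - [0,[-315,23,-120],15]
    - [0,[-350,25,-120],16.6]
    - [0,[-364,26.3,-120],16.6]
    - [0,[-364,26.3,-120],16.6]

```text
t: 5.25
tool_pos: [0.5952, -0.1322, 0.3796]
tool_rot: [2.448, 1.968, 0.001]
contact_force: [-0.2, 0.3, -1.9]
opening: 0.0091
grip_force: 58.9
```

Run:
```python
from h import *
import pickle
o=monitor.get_obs();print(o['tool_pos'],o['tool_rot'],np.linalg.norm(o['dq']),o['contact_force'])
pickle.dump(eyes.camera_info('wrist'),open('w3.pkl','wb'))
a=snap('wrist','w3');cv2.imwrite('pics/w3b.png',cv2.resize(a,(800,600),interpolation=cv2.INTER_CUBIC)[:,:,::-1])
```

```text
[ 0.59515588 -0.1322081   0.3795867 ] [2.44829058e+00 1.96821250e+00 1.17269870e-03] 0.03660951969111374 [-0.18882645  0.30534885 -1.9098914 ]
```

View pics/w3b.png

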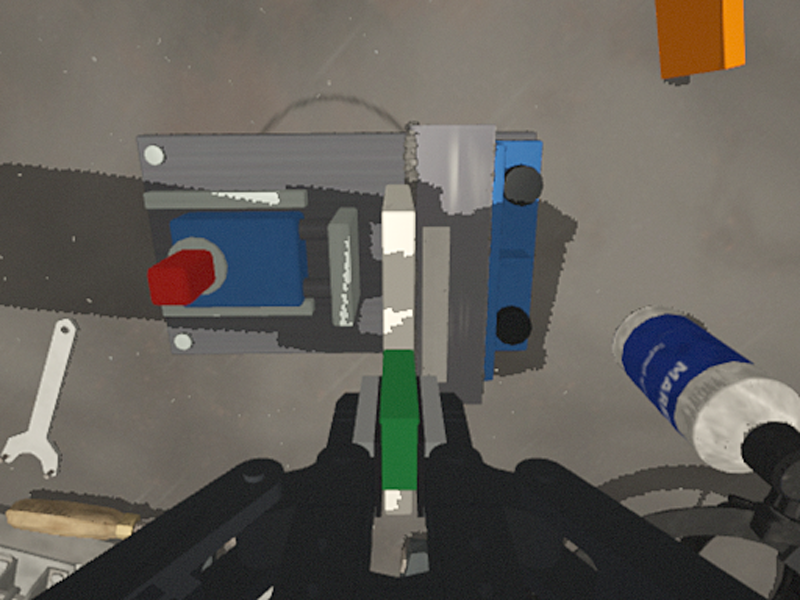

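The wrist view shows the green shim held straight, above the gap and square to the jig. The pad's right edge is at x≈355 and the pressing front at x≈415. Lowering it now.

Request:
step_arm:
  commands:
    - [0,[0,0,40],0]
    - [0,[0,0,75],0]
    - [0,[0,0,100],0]
    - [0,[0,0,109],0]
    - [0,[0,0,112],0]
    - [0,[0,0,112],0]
    - [0,[0,0,112],0]

```text
t: 6.18
tool_pos: [0.5953, -0.1318, 0.2683]
tool_rot: [2.447, 1.969, 0.001]
contact_force: [-0.8, 1.2, -0.3]
opening: 0.0088
grip_force: 66.1
```

Request:
step_arm:
  commands:
    - [0,[0,1,0],0]
    - [0,[0,2,0],0]
    - [0,[0,2,0],0]

```text
t: 6.55
tool_pos: [0.5965, -0.1322, 0.2671]
tool_rot: [-2.445, -1.968, 0.003]
contact_force: [-5.7, 0.7, 1.5]
opening: 0.0093
grip_force: 66.5
```

Request:
step_arm:
  commands:
    - [0,[0,1,0],0]
    - [0,[0,1,0],0]

```text
t: 6.8
tool_pos: [0.5971, -0.1323, 0.2668]
tool_rot: [-2.444, -1.967, 0.006]
contact_force: [-8.1, 1.8, 3.4]
opening: 0.0089
grip_force: 66.6
```

Request:
step_arm:
  commands:
    - [0,[0,1,0],0]
    - [0,[0,1,0],0]

```text
t: 7.05
tool_pos: [0.5976, -0.1325, 0.2667]
tool_rot: [-2.442, -1.966, 0.008]
contact_force: [-10.1, 2.3, 4.6]
opening: 0.009
grip_force: 67.0
```

Contact puts the pressing at jig x≈30 mm, which agrees with two shims (10 mm left). I'll back off, seat the shim and release.

Request:
step_arm:
  commands:
    - [0,[0,-3,0],0]
    - [0,[0,-3,1.5],0]
    - [0,[0,-3,3],0]
    - [0,[0,-3,3],0]

```text
t: 7.55
tool_pos: [0.5959, -0.1321, 0.2639]
tool_rot: [-2.447, -1.969, 0.001]
contact_force: [-4.5, 0.9, 1.5]
opening: 0.0092
grip_force: 66.3
```

Request:
step_arm:
  commands:
    - [0,[0,-1,1],0]
    - [0,[0,-1,1],0]
    - [0,[0,-1,1],0]

```text
t: 7.92
tool_pos: [0.5953, -0.132, 0.2632]
tool_rot: [2.447, 1.968, 0.001]
contact_force: [-1.1, 0.6, -1.3]
opening: 0.009
grip_force: 66.1
```

Request:
step_arm:
  commands:
    - [0,[0,0,1],0]
    - [0,[0,0,1],0]
    - [0,[0,0,1],0]

```text
t: 8.3
tool_pos: [0.5953, -0.132, 0.2628]
tool_rot: [2.447, 1.969, 0.001]
contact_force: [-2.0, 1.8, 3.8]
opening: 0.0089
grip_force: 66.7
```

Request:
step_arm:
  commands:
    - [8,[0,0,-0.5],0]
    - [18,[0,0,-0.5],0]
    - [35,[0,0,-0.5],0]
    - [35,[0,0,-0.5],0]
    - [35,[0,0,-15],0]
    - [35,[0,0,-50],0]
    - [35,[0,0,-100],0]
    - [35,[0,0,-100],0]

```text
t: 9.3
tool_pos: [0.5965, -0.1324, 0.3697]
tool_rot: [2.44, 1.963, 0.01]
contact_force: [0.2, -0.2, 0.6]
opening: 0.0299
grip_force: 0.0
```

Run:
```python
from h import *
import pickle
o=monitor.get_obs();print(o['tool_pos'],o['tool_rot'])
pickle.dump(eyes.camera_info('wrist'),open('w4.pkl','wb'))
a=snap('wrist','w4');cv2.imwrite('pics/w4b.png',cv2.resize(a,(800,600),interpolation=cv2.INTER_CUBIC)[:,:,::-1])
```

```text
[ 0.59649989 -0.13238277  0.36972802] [2.4397665  1.96269967 0.00993536]
```

View pics/w4b.png

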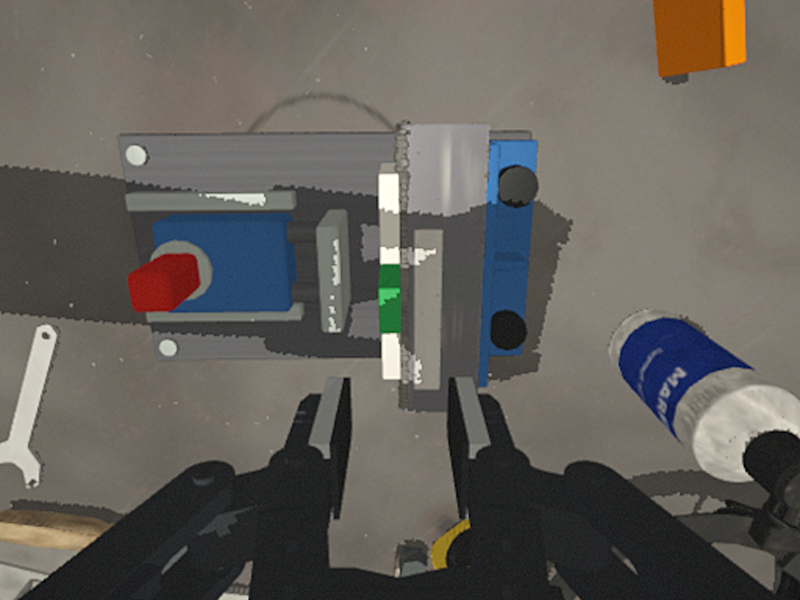

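The green shim stands alone, flat along the pressing at x≈390 (rows 172–378). The tool is clear of it. Now a check on its centring.

Run:
```python
from h import *
import pickle
I=pickle.load(open('w4.pkl','rb'))
o=monitor.get_obs();print(o['tool_pos'],o['tool_rot'])
th=np.radians(-12.4);C,S=np.cos(th),np.sin(th);O=np.array([.5719,-.1268])
for n,u,v,z in[('sh+',389,174,.08),('sh-',391,379,.08),('g',390,310,.122),('pr+',408,124,.074),('pr-',402,410,.074),('pl+',119,134,.012),('pl-',152,357,.012),('post-left-bot',133,311,.09),('pad+',345,211,.072),('pad-',342,333,.072)]:
    P=ray('',u*.64,v*.64,z,I)[:2]-O;print(n,np.round([C*P[0]+S*P[1],-S*P[0]+C*P[1]],4))
```

```text
[ 0.59581334 -0.13213865  0.3664953 ] [2.44322811 1.96538511 0.00584014]
sh+ [0.0253 0.0569]
sh- [ 0.0258 -0.0548]
g [0.0257 0.0019]
pr+ [0.0346 0.08  ]
pr- [ 0.0321 -0.0783]
pl+ [-0.1363  0.0736]
pl- [-0.1392 -0.0731]
post-left-bot [-0.1051 -0.0101]
pad+ [0.0025 0.0376]
pad- [-0.0014 -0.0303]
```

Request:
step_arm:
  commands:
    - [50,[50,-24,0],-3]
    - [50,[100,-48,0],-6]
    - [50,[150,-73,0],-9]
    - [50,[200,-97,0],-12]
    - [50,[250,-121,0],-15]
    - [50,[285,-138,15],-16.4]
    - [50,[294.7,-143,50],-16.4]
    - [50,[294.7,-143,90],-16.4]
    - [50,[294.7,-143,102],-16.4]
    - [50,[294.7,-143,102],-16.4]
    - [50,[294.7,-143,102],-16.4]

```text
t: 10.72
tool_pos: [0.5194, 0.1865, 0.262]
tool_rot: [2.141, 2.296, 0.004]
contact_force: [-0.1, 0.1, -0.3]
opening: 0.0432
grip_force: 0.0
```

Request:
step_arm:
  commands:
    - [0,[0,0,0],0]
    - [0,[0,0,0],0]
    - [0,[0,0,0],0]
    - [0,[0,0,0],0]
  squeeze: 80

```text
t: 11.22
tool_pos: [0.5188, 0.1866, 0.2617]
tool_rot: [2.142, 2.298, 0.0]
contact_force: [-2.3, -1.3, 4.8]
opening: 0.0087
grip_force: 78.2
```

Request:
step_arm:
  commands:
    - [0,[0,0,-30],0]
    - [0,[0,0,-80],0]
    - [0,[0,0,-130],0]
    - [0,[-40,3,-130],2]
    - [0,[-95,7,-130],4.5]
    - [0,[-150,11,-130],7]
    - [0,[-205,16,-130],10]
    - [0,[-260,20,-130],12.5]
    - [0,[-315,25,-130],15]
    - [0,[-350,28,-130],16.4]
    - [0,[-361,28.9,-130],16.4]
    - [0,[-361,28.9,-130],16.4]

```text
t: 12.72
tool_pos: [0.5727, -0.1716, 0.39]
tool_rot: [-2.448, -1.968, -0.0]
contact_force: [-0.1, -0.4, -0.6]
opening: 0.0088
grip_force: 78.5
```

Request:
step_arm:
  commands:
    - [0,[0,0,0],0]
    - [0,[0,0,40],0]
    - [0,[0,0,80],0]
    - [0,[0,0,110],0]
    - [0,[0,0,123],0]
    - [0,[0,0,125],0]
    - [0,[0,0,125],0]
    - [0,[0,0,125],0]

```text
t: 13.72
tool_pos: [0.573, -0.1714, 0.2661]
tool_rot: [2.447, 1.969, 0.001]
contact_force: [-0.5, -0.7, -1.0]
opening: 0.0084
grip_force: 79.2
```

Request:
step_arm:
  commands:
    - [0,[0,2,2],0]
    - [0,[0,3,3],0]
    - [0,[0,3,3],0]
    - [0,[0,3,3],0]

```text
t: 14.22
tool_pos: [0.5762, -0.1724, 0.2654]
tool_rot: [2.447, 1.969, -0.0]
contact_force: [-5.5, 1.2, 11.1]
opening: 0.0086
grip_force: 80.9
```

Request:
step_arm:
  commands:
    - [0,[0,-0.5,-1.5],0]
    - [0,[0,-0.5,-1.5],0]
    - [0,[0,-0.5,-1.5],0]

```text
t: 14.6
tool_pos: [0.5757, -0.1722, 0.2654]
tool_rot: [2.447, 1.968, 0.001]
contact_force: [-2.0, 1.0, 7.0]
opening: 0.0086
grip_force: 80.4
```

Run:
```python
from h import *
a=eyes.get_image('wrist')[:,:,::-1];b=eyes.get_image('side')[:,:,::-1]
cv2.imwrite('pics/m.png',np.vstack([cv2.resize(a[70:290,60:360],None,fx=1.66,fy=1.66),cv2.resize(b[130:230,190:320],None,fx=3.8,fy=3.8)[:,:494].copy()] if 0 else [np.pad(cv2.resize(a[80:280,60:360],(495,330)),((0,0),(0,0),(0,0))),cv2.resize(b[140:216,190:329],(495,270),interpolation=cv2.INTER_CUBIC)]))
```

```text
(no output)
```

View pics/m.png

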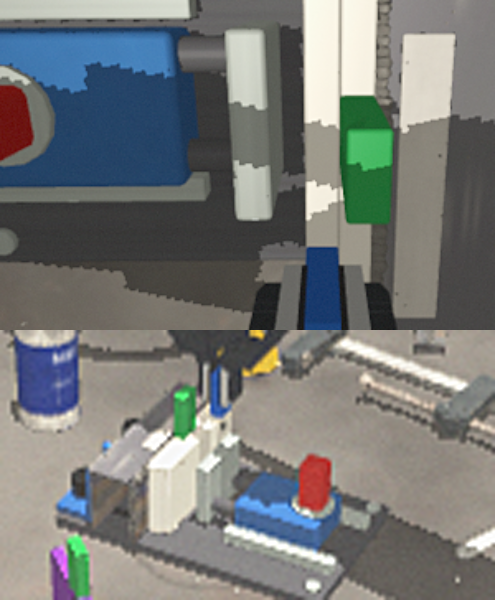

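The composite shows both shims upright, side by side and flush against the pressing, with the blue tab still gripped. The pad is clear of them by about 10 mm. I'll release, rise and go to the post.

Request:
step_arm:
  commands:
    - [8,[0,0,0],0]
    - [18,[0,0,0],0]
    - [30,[0,0,0],0]
    - [30,[0,0,-1],0]
    - [30,[0,0,-20],0]
    - [30,[0,0,-50],0]
    - [50,[0,0,-75],0]
    - [75,[14,-36,-75],0]
    - [75,[29,-72,-75],0]
    - [75,[43.5,-108.5,-75],0]
    - [75,[43.5,-108.5,-75],0]
    - [75,[43.5,-108.5,-50],0]

```text
t: 16.2
tool_pos: [0.4799, -0.1068, 0.3175]
tool_rot: [2.442, 1.965, 0.006]
contact_force: [0.4, 0.3, -1.2]
opening: 0.0641
grip_force: 0.0
```

Request:
step_arm:
  commands:
    - [75,[0,0,35],0]
    - [75,[0,0,70],0]
    - [75,[0,0,86],0]
    - [75,[0,0,86],0]
    - [75,[0,0,86],0]

```text
t: 16.82
tool_pos: [0.4795, -0.1067, 0.2295]
tool_rot: [2.446, 1.967, 0.002]
contact_force: [-1.0, -1.3, 0.3]
opening: 0.0641
grip_force: 0.0
```

Request:
step_arm:
  commands:
    - [0,[0,0,0],0]
    - [0,[0,0,0],0]
    - [0,[0,0,0],0]
    - [0,[0,0,0],0]
    - [0,[0,0,0],0]
  squeeze: 80

```text
t: 17.45
tool_pos: [0.4788, -0.1064, 0.2287]
tool_rot: [2.447, 1.97, 0.0]
contact_force: [-1.8, 0.8, 6.2]
opening: 0.0212
grip_force: 80.2
```

```bash
cat > tabs.py <<'E'
from h import *
import sys
for n in('side','scene'):
    im=eyes.get_image(n);hsv=cv2.cvtColor(im,cv2.COLOR_RGB2HSV)
    g=cv2.inRange(hsv,(50,120,60),(75,255,255));b=cv2.inRange(hsv,(105,150,60),(120,255,255))
    exp=proj(n,[[.5968,-.1318,.115],[.578,-.172,.115]])
    for m,e in((g,exp[0]),(b,exp[1])):
        k,l,st,c=cv2.connectedComponentsWithStats(m)
        s=[(np.round(c[i],1).tolist(),int(st[i,4]),st[i,:4].tolist()) for i in range(1,k) if st[i,4]>8 and np.hypot(*(c[i]-e))<14]
        print(n,np.round(e,1),s)
E
python3 tabs.py
```

```text
side [241.4 158.4] [([241.5, 162.7], 78, [239, 156, 6, 15])]
side [251.  152.6] [([251.4, 156.7], 69, [249, 150, 6, 14])]
scene [268.3 163.2] []
scene [281.6 163.1] []
```

Request:
step_arm:
  commands:
    - [0,[0,2,0],0]
    - [0,[0,4,0],0]
    - [0,[0,6,0],0]
    - [0,[0,7,0],0]
    - [0,[0,7,0],0]

```text
t: 18.18
tool_pos: [0.4857, -0.1079, 0.2287]
tool_rot: [2.447, 1.97, 0.0]
contact_force: [-2.1, 1.5, 5.6]
opening: 0.0205
grip_force: 80.4
```

Request:
step_arm:
  commands:
    - [0,[0,1,0],0]
    - [0,[0,2,0],0]
    - [0,[0,3,0],0]
    - [0,[0,3,0],0]

```text
t: 18.68
tool_pos: [0.4884, -0.1084, 0.2287]
tool_rot: [-2.447, -1.97, 0.001]
contact_force: [-4.7, 1.5, 7.7]
opening: 0.0211
grip_force: 80.6
```

Request:
step_arm:
  commands:
    - [0,[0,1,0],0]
    - [0,[0,2,0],0]
    - [0,[0,3,0],0]
    - [0,[0,3,0],0]

```text
t: 19.18
tool_pos: [0.4909, -0.1089, 0.2287]
tool_rot: [-2.445, -1.969, 0.003]
contact_force: [-9.5, 1.6, 10.4]
opening: 0.0211
grip_force: 81.0
```

Request:
step_arm:
  commands:
    - [0,[0,1,0],0]
    - [0,[0,2,0],0]
    - [0,[0,3,0],0]
    - [0,[0,3,0],0]

```text
t: 19.68
tool_pos: [0.4934, -0.1095, 0.2287]
tool_rot: [-2.444, -1.968, 0.006]
contact_force: [-13.5, 2.7, 13.4]
opening: 0.0211
grip_force: 81.3
```

Request:
step_arm:
  commands:
    - [0,[0,1,0],0]
    - [0,[0,2,0],0]
    - [0,[0,2,0],0]
    - [0,[0,2,0],0]

```text
t: 20.18
tool_pos: [0.495, -0.1098, 0.2287]
tool_rot: [-2.443, -1.967, 0.007]
contact_force: [-17.6, 4.4, 16.8]
opening: 0.0205
grip_force: 81.5
```

```bash
python3 tabs.py; python3 -c "
from h import *
o=monitor.get_obs();print(o['tool_pos'],o['contact_force'],o['wrist_torque'])"
```

```text
side [241.4 158.4] [([241.0, 162.6], 65, [239, 156, 5, 15])]
side [251.  152.6] [([250.7, 156.9], 49, [249, 150, 5, 14])]
scene [268.3 163.2] []
scene [281.6 163.1] []
[ 0.49496778 -0.10980331  0.22866577] [-17.29895809   4.20447542  16.05467819] [0.36694796 1.68271373 0.23716901]
```

Request:
step_arm:
  commands:
    - [0,[0,0.8,0],0]
    - [0,[0,1.6,0],0]
    - [0,[0,1.6,0],0]
    - [0,[0,1.6,0],0]
    - [0,[0,1.6,0],0]

```text
t: 20.9
tool_pos: [0.4963, -0.1101, 0.2287]
tool_rot: [-2.442, -1.967, 0.008]
contact_force: [-19.2, 3.9, 18.5]
opening: 0.0208
grip_force: 81.7
```

The force is still rising at the spring rate, about 19 N at about 18 mm of travel, so the jaw is not on its end stop. Handing in.

```bash
python3 -c "
from station import finish_job
print(finish_job())"
```

```text
the job is handed in; nothing more can be done
None
```

I handed the job in at about 21 s: the green and blue shims stand squeezed between pad and pressing with about 19 N of push on the still-held red post, at about 18 of 20 mm of jaw travel, and the yellow shim stays in the rack.

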